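# Lift the slide rack out of its staining dish and hold it level

### The job

Take the lid off the covered staining dish and set it down flat, right way up, in the middle of the grey bench mat. Then take the slide rack by the grip on its handle, lift it up out of the dish until it hangs well clear above the dish (its underside at least three centimetres above the rim), keep it level all the while so that no slide can slip out, and hold it there over the dish, steady, for a good three seconds; finish still holding it. Set the lid down rather than drop it, leave the dish standing where it is, and do not disturb the empty dish, the dropper bottle or the slide box.

Things in the scene. Friction and masses are not known exactly. Their poses are not given: they have to be found in the camera images.
- dish: The covered staining dish: a loose open-topped rectangular tub of white plastic, 140 (its x) x 106 (its y) x 88 mm high, walls 5 mm, floor 6 mm thick, so 130 x 96 mm inside, 450 g; in the scene it is the dish with a lid on. Origin: centre of its underside, z up. It stands on the counter (z = 0).
- dish_rim (a point): Centre of the dish's mouth at rim height, 88 mm above the counter.
- lid: White plastic lid lying loose on the dish, its x along the dish's x: plate 144 (x) x 110 (y) x 4 mm, with a locating lip 122 x 88 mm, 5 mm deep, under it (4 mm play all round in the dish's mouth), and a straight ridge grip on top, 60 mm long (x), 14 mm wide (y), 26 mm high. Origin: centre of the underside of the lip, z up; the plate's top lies 9 mm and the ridge's top 35 mm above it. About 120 g.
- lid_grip (a point): Point in the ridge grip of the lid, 17 mm above the plate's top and 9 mm below the ridge's top; pinch the ridge across its 14 mm width (lid's y).
- rack: Steel slide rack standing inside the dish on its floor, hidden by the lid at first: 118 (x) x 86 (y) mm, 30 mm high with the slides, about 260 g; 5 to 6 mm play all round in the dish, rack x along the dish's x within a few degrees. A rigid bail rises from both ends to a straight bar along x above the middle of the rack. Origin: centre of its underside, z up. The glass slides (26 mm tall, fixed in their slots) fill only the part from x = -8 to +53 mm.
- rack_grip (a point): Point in the grey plastic grip on the rack's bail, above the rack's centre of mass, 66 mm above the rack's underside (so 16 mm below the dish's rim at the start) and 36 mm above the slides. The grip is a bar along the rack's x, 86 mm long (rack x from -43 to +43 mm), 12 mm wide (y), 14 mm high; this point lies on its axis at rack x = +10 mm. Pinch it across its width.
- mat: Flat plain grey rubber bench mat lying fixed on the counter, 210 (x) x 180 (y) x 3 mm, empty. Origin: centre of its underside.
- spare_dish: A second, identical staining dish (140 x 106 x 88 mm), open and empty; leave it alone. Origin: centre of its underside.
- dropper_bottle: Small brown dropper bottle with a white cap, 34 mm across, 68 mm high, standing loose; leave it alone. Origin: centre of its underside.
- slide_box: Closed dark grey plastic slide storage box, 87 x 100 x 37 mm, standing loose; leave it alone. Origin: centre of its underside.
Mind the look-alikes: they are no part of the job. Leave any brown look-alike of the lid alone. What is shaped like the dish but orange is not meant.

How it is judged (in metres and radians):
On the way, in this order (a step that is already met when the one before it is completed fails the run):
1. the lid lies flat, right way up and let go on the mat (height (world z) of lid below 0.012 m and angle between lid's own z axis and vertical below 0.1 rad and horizontal distance between lid and mat below 0.06 m and linear speed of lid below 0.02 m/s and contact force between lid and the fingers below 0.1 N), for 0.3 s.
2. the rack is held by its grip, still and level above the dish, for two and a half seconds (z of rack in the frame of dish_rim above 0.025 m and horizontal distance between rack and dish below 0.06 m and angle between rack's own z axis and vertical below 0.12 rad and linear speed of rack below 0.03 m/s and angular speed of rack below 0.2 rad/s and contact force between rack and the fingers above 0.5 N and distance between the grasp point and rack_grip below 0.06 m and contact force between rack and dish below 0.05 N), for 2.5 s.
At the end, for the whole second after the job is handed in: The rack hangs by its grip from the fingers alone, over 25 mm above the dish's rim, within 60 mm of the dish's centre, level within 0.12 rad and still; the lid lies flat, right way up, released, within 60 mm of the mat's centre; the dish stands within 30 mm of its start (all of step 2 and contact force between rack and lid below 0.05 N and contact force between rack and spare_dish below 0.05 N and height (world z) of lid below 0.012 m and angle between lid's own z axis and vertical below 0.1 rad and horizontal distance between lid and mat below 0.06 m and contact force between lid and the fingers below 0.1 N and height (world z) of dish below 0.008 m and angle between dish's own z axis and vertical below 0.06 rad and distance of dish from where it was at the start of the episode below 0.03 m); the arm keeps its last pose, push and grip.
It fails at once if the rack is tipped so that slides could slip out (angle between rack's own z axis and vertical above 0.3 rad).
It fails at once if the lid is dropped (linear speed of lid above 0.7 m/s and contact force between lid and the fingers below 0.05 N).
It fails at once if the dish is shifted or lifted (distance of dish from where it was at the start of the episode above 0.03 m or angle between dish's own z axis and vertical above 0.2 rad).
It fails at once if the empty dish is disturbed (distance of spare_dish from where it was at the start of the episode above 0.02 m or angle between spare_dish's own z axis and vertical above 0.2 rad).
It fails at once if the dropper bottle or the slide box is disturbed (distance of any of dropper_bottle, slide_box from where it was at the start of the episode above 0.02 m or angle between any of dropper_bottle, slide_box's own z axis and vertical above 0.3 rad).
It also fails if it takes over 67 s, if anything falls off the work surface, if the arm or the gripper's body presses on something with over 40 N, if the wrist force passes 120 N, or if a joint passes its speed limit or range.

### The arm

A 6-joint arm with a two-finger parallel gripper is mounted at the origin on the work surface. World frame = base frame: x ahead of the robot, y to its left, z up, the work surface at z = 0. Lengths are in mm, angles in rad, forces in N, time in s.
With the tool pointing down it reaches from about 350 to 975 mm from the base axis. Payload 7.1 kg.
Tool frame: the origin (TCP) lies on the mounting face of the last link; the fingertips stand 182 mm ahead of it and the grasp point (between the pads) lies 163 mm ahead of it; z points along the fingers, y is the direction in which the jaws open and shut (so a half turn about z gives the same grasp; the last joint's range is limited). The gripper opens to 88 mm and grips with 3 to 60 N. Pads are 20 mm wide; open, the fingers measure 115 mm over their backs; the gripper's body (75 mm by 178 mm) begins 61 mm behind the grasp point.
Start: joints at [-1.161, 0.423, 1.63, -0, 1.089, -0.019], TCP at [259.878, -568.392, 404.675] pointing down, gripper open.
Joint ranges: [-3, 3], [-0.9, 2.11], [0.09, 2.58], [-1.31, 4.45], [0.11, 2.69], [-2.54, 2.54]. Speed limits (rad/s): [2.39, 2.39, 3.01, 3.14, 3.14, 3.14].

### API

Orientations are given as a rotation vector (axis times angle).
In Python, from workcell import ctrl, optics, nets gives the robot as it stands.
- The arm moves only by the tool send_rows, never from a script. Its argument "rows" is a list of rows, each an object with "offset": the shift along the tool's x, y, z in m, a list of three; "twist": the turn, a rotation vector about the tool's x, y, z in degrees, a list of three. A call has exactly 5 rows; each row shifts and turns the pose as measured when the row begins, along the tool's axes as they then stand; what a row does not reach is not made up. A row lasts 1/12 s, in which the tool goes at most 41.7 mm and 7.16 degrees, less where a joint would pass 70% of its speed; a pose out of reach is approached as far as the arm can. A call is refused whole if a number of a shift passes 0.0417 or a number of a turn 7.16, either way. A call with a gripper value outside its range is refused whole. "gripper" is the finger opening in m, from 0 to 0.0878, set as the call begins (left out, the last holds). The fingers move at their own pace and stop on an object; the grip force is fixed at half the most. Time passes only in rows, so rows that do not move let the fingers close, or fill a call up. It gives the time, the measured TCP pose, the force and the opening at its end, in the units of the state.
- ctrl.get_obs(): the state, without advancing time (a new reading comes with each control period).
- optics.get_image(name): name is "side" or "top"; returns (picture, depth): 420x560x3 uint8, blue, green, red; 420x560 float32, mm along the optical axis (not along the pixel's ray), 0 where there is no reading.
- optics.camera_info(name): a dict with "K" (3x3 intrinsics, pixels), "pose" (4x4, takes a point from camera to world coordinates). Camera axes: x right, y down, z forward; pixel columns grow to the right and rows downward; lengths in mm; the calibration is good to about 2 mm. A picture is of the moment at which its call begins. camera_info takes no time and is no camera call.
- ctrl.close_job(): hands the job in, once; it reports no verdict.
Trained networks look in the newest picture that a camera, given by its name, has taken for a name from the list of things; names that differ only in an ending like _2 or _b are one class to them, and where a whole thing is asked for, a point or a joint stands for the part that bears it (a point fixed in the world has none). Each returns a list of dicts, best first, with "conf" (0 to 1); they miss things now and then, are a little off and sometimes report something else, mostly with a low value. They report only what shows in the picture. A call takes as long as a camera call. They do not tell look-alikes from the thing itself.
- nets.spot_in(camera, label): "extent" ([left, top, right, bottom] in pixels, round what is visible of it).
- nets.spot_point(camera, label): "position" ([column, row] in pixels: a listed point, or the origin of a listed thing).
The state is a dict: "t": time; "qpos": joint angles; "qvel": joint speeds; "joint_torque": joint torques, N m; "ee_pos": TCP position; "orientation": TCP orientation; "ft_force": force on the tool from outside, world axes, zero at the start; "moment": the same for the moment, N m; "width": finger opening in mm.
Only numpy, scipy, OpenCV 4.12 (cv2) and the standard library are available. Lean on these libraries where they do the work, as an engineer would, in place of code of your own. Each camera call takes 0.05 s, during which the arm holds its last target. There are 200 camera calls.

## Working session

There is one attempt and no reset: what is moved stays moved. The work goes in short steps, Python scripts to look and compute and a tool call to move; the robot and the scene stay as the last step left them, time stands still between calls to the robot, and variables do not carry over. Pictures are saved under pics/ and viewed, about 8 in all and at most 12, crops included, and the job is handed in when it is done.

Besides the shell and the picture viewer there is one more tool, called as name(argument=value, ...) on one line, values as JSON. send_rows: Moves the arm, as the interface text tells. Its arguments: {"type":"object","properties":{"rows":{"type":"array"},"gripper":{"type":"number"}},"required":["rows"]}

```bash
mkdir -p pics; ls; cat > h.py <<'E'
import numpy as np, cv2
from scipy.spatial.transform import Rotation as R
from workcell import ctrl, optics, nets
def cloud(name):
    im,d=optics.get_image(name); c=optics.camera_info(name); K=np.array(c["K"]);P=np.array(c["pose"])
    v,u=np.indices(d.shape); d=d.astype(float)
    p=np.stack([(u-K[0,2])/K[0,0]*d,(v-K[1,2])/K[1,1]*d,d],-1)@P[:3,:3].T+P[:3,3]
    p[d==0]=np.nan
    return im,d,p
def tool(): 
    s=ctrl.get_obs(); return s,R.from_rotvec(s["orientation"]).as_matrix(),np.array(s["ee_pos"])
E
python3 - <<'E'
from h import *
for n in("side","top"):
    im,d,p=cloud(n); cv2.imwrite(f"pics/{n}0.png",im); np.save(f"{n}0.npy",p)
    print(n,np.round(optics.camera_info(n)["pose"],2).tolist())
    for l in("dish","lid","lid_grip","mat","spare_dish","dropper_bottle","slide_box"):
        print(l,[(round(r["conf"],2),np.round(r["position"]).tolist()) for r in nets.spot_point(n,l)[:3]],[(np.round(r["extent"]).tolist()) for r in nets.spot_in(n,l)[:3]])
s,M,t=tool();print(s,M.round(3))
E
```

```text
pics
side [[-0.98, -0.08, 0.15, 317.67], [-0.17, 0.57, -0.8, 894.53], [-0.02, -0.82, -0.58, 814.03], [0.0, 0.0, 0.0, 1.0]]
dish [(0.86, [340.0, 269.0]), (0.6, [312.0, 212.0])] [[305.0, 222.0, 378.0, 288.0], [282.0, 192.0, 336.0, 222.0]]
lid [(0.94, [328.0, 178.0]), (0.64, [310.0, 188.0]), (0.59, [378.0, 221.0])] [[303.0, 163.0, 351.0, 187.0], [281.0, 173.0, 336.0, 192.0], [349.0, 205.0, 410.0, 236.0]]
lid_grip [(0.9, [379.0, 209.0]), (0.71, [326.0, 175.0]), (0.6, [308.0, 176.0])] [[347.0, 201.0, 409.0, 239.0], [301.0, 166.0, 351.0, 184.0], [280.0, 169.0, 338.0, 198.0]]
mat [(0.76, [232.0, 264.0])] [[187.0, 240.0, 276.0, 290.0]]
spare_dish [(0.88, [279.0, 375.0])] [[240.0, 313.0, 326.0, 418.0]]
dropper_bottle [(0.79, [169.0, 342.0])] [[158.0, 319.0, 177.0, 348.0]]
slide_box [(0.85, [224.0, 208.0])] [[205.0, 190.0, 244.0, 224.0]]
top [[-0.01, -1.0, 0.08, 428.96], [-1.0, 0.01, 0.03, -92.84], [-0.03, -0.08, -1.0, 1250.79], [0.0, 0.0, 0.0, 1.0]]
dish [(0.64, [270.0, 269.0])] [[243.0, 238.0, 303.0, 309.0], [341.0, 202.0, 345.0, 258.0], [102.0, 203.0, 176.0, 274.0]]
lid [(0.72, [370.0, 229.
[... 659 characters left out ...]
6101426e+00,  4.23119107e-01,  1.62990540e+00,  3.14462077e-06,
        1.08858742e+00, -1.89640052e-02]), 'qvel': array([-0.00094971,  0.00017412, -0.00114667, -0.00090476, -0.00095092,
        0.00080041]), 'joint_torque': array([-2.39292585e-04, -5.44571149e+01, -2.74035966e+01,  6.44470425e-02,
        1.69576920e-02,  4.21082689e-07]), 'ee_pos': array([ 259.87037862, -568.39702931,  404.66099577]), 'orientation': array([-3.06966296e+00, -6.68319896e-01,  1.58593923e-06]), 'ft_force': array([-0.79272049, -0.36573951, -0.25263035]), 'moment': array([ 0.0084588 , -0.02715529, -0.00989506]), 'width': 87.83460237294928} [[ 0.909  0.416 -0.   ]
 [ 0.416 -0.909  0.   ]
 [ 0.    -0.    -1.   ]]
```

```bash
python3 -c "
import cv2
a=cv2.imread('pics/top0.png')[110:350,90:490];cv2.imwrite('pics/t1.png',cv2.resize(a,(800,480),interpolation=cv2.INTER_CUBIC))
a=cv2.imread('pics/side0.png')[150:420,140:430];cv2.imwrite('pics/s1.png',cv2.resize(a,None,fx=2.2,fy=2.2,interpolation=cv2.INTER_CUBIC))"
```

```text
(no output)
```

View pics/t1.png

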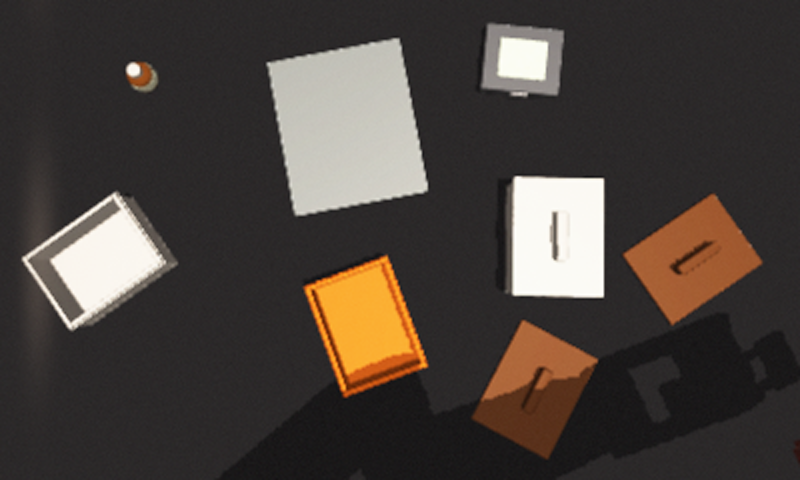

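View pics/s1.png

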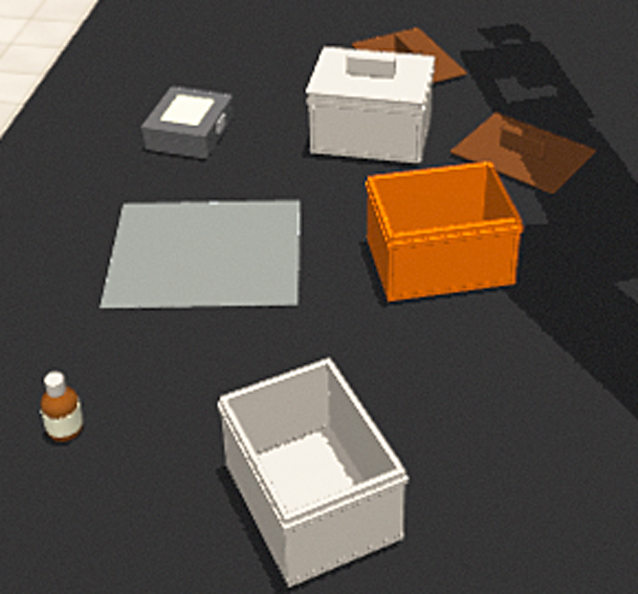

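The top view shows three lid-shaped things: the white lid on the white dish at full-picture pixel (368,228), and brown lids at (435,240) and (358,303). The dish-shaped things are the covered white dish, the open white spare at (140,240) and an orange one at (273,273). The only match is the white lidded dish at (368,228). The grey mat is at (264,173), and both enlarged crops agree. Next I measure it.

```bash
python3 - <<'E'
from h import *
im=cv2.imread("pics/top0.png"); p=np.load("top0.npy")
def rect(m,name):
    n,l,st,c=cv2.connectedComponentsWithStats(m.astype(np.uint8)); k=1+np.argmax(st[1:,4])
    q=p[l==k]; q=q[~np.isnan(q[:,0])]
    print(name,len(q),"rect",cv2.minAreaRect(q[:,:2].astype(np.float32)),"z",np.percentile(q[:,2],[5,50,95]).round(1)); return q
box=np.zeros(im.shape[:2],bool); box[185:270,325:400]=1
z=p[...,2]; print(np.round(p[228,360],1),np.round(p[227,370],1))
rect(box&(z>75)&(z<102),"plate"); rect(box&(z>104),"ridge")
box[:]=0; box[125:225,215:310]=1
hsv=im.astype(int).min(2)
rect(box&(hsv>110)&(z<20),"mat")
box[:]=0; box[100:165,320:380]=1; rect(box&(z>20),"slidebox")
box[:]=0; box[230:320,230:310]=1; rect(box&(z>20),"orange")
q=np.load("side0.npy"); ims=cv2.imread("pics/side0.png")
m=(q[...,2]>104)&(q[...,2]<140)&(abs(q[...,0]-p[227,370,0])<80)&(abs(q[...,1]-p[227,370,1])<80)
print("side ridge",m.sum(),cv2.minAreaRect(q[m][:,:2].astype(np.float32)))
E
```

```text
[ 471.9 -277.6   90.8] [ 473.1 -297.3  116.7]
plate 2539 rect ((473.0550537109375, -299.17315673828125), (108.98403930664062, 144.79490661621094), 88.54105377197266) z [88.7 92.7 96.6]
ridge 158 rect ((473.2406311035156, -298.2844543457031), (12.382660865783691, 57.585845947265625), 88.82989501953125) z [110.8 118.  122.3]
mat 5312 rect ((624.1437377929688, -37.831336975097656), (211.67381286621094, 182.02748107910156), 10.00480842590332) z [-0.3  3.8  8. ]
slidebox 1323 rect ((704.1124267578125, -268.43377685546875), (100.35665130615234, 90.93487548828125), 83.42364501953125) z [32.7 37.3 41.4]
orange 754 rect ((365.4276123046875, -63.45597839355469), (144.10360717773438, 110.00220489501953), 20.07865333557129) z [31.8 85.7 91.7]
side ridge 143 ((473.118896484375, -296.7583923339844), (57.644954681396484, 19.917179107666016), 3.2377021312713623)
```

send_rows(rows=[{"offset": [0, 0, 0.012], "twist": [0, 0, 6.5]}, {"offset": [0, 0, 0.012], "twist": [0, 0, 6.5]}, {"offset": [0, 0, 0.012], "twist": [0, 0, 6.5]}, {"offset": [0, 0, 0.012], "twist": [0, 0, 6.5]}, {"offset": [0, 0, 0], "twist": [0, 0, 0]}], gripper=0.06)

```text
t: 1.92
ee_pos: [260.1, -568.9, 356.5]
orientation: [3.138, -0.071, 0.002]
ft_force: [-0.7, 0.6, -0.6]
width: 60.7
```

send_rows(rows=[{"offset": [0.0225, -0.03, 0.003], "twist": [0, 0, -1.2]}, {"offset": [0.0225, -0.03, 0.003], "twist": [0, 0, 0]}, {"offset": [0.0225, -0.03, 0.003], "twist": [0, 0, 0]}, {"offset": [0.0225, -0.03, 0.003], "twist": [0, 0, 0]}, {"offset": [0.0225, -0.03, 0.003], "twist": [0, 0, 0]}])

```text
t: 2.33
ee_pos: [376.0, -423.3, 342.7]
orientation: [3.133, -0.025, 0.005]
ft_force: [1.3, -0.2, -0.8]
width: 59.9
```

send_rows(rows=[{"offset": [0.0225, -0.03, 0.003], "twist": [0, 0, 0]}, {"offset": [0.0225, -0.03, 0.003], "twist": [0, 0, 0]}, {"offset": [0.0225, -0.03, 0.003], "twist": [0, 0, 0]}, {"offset": [0.0225, -0.03, 0.003], "twist": [0, 0, 0]}, {"offset": [0, 0, 0], "twist": [0, 0, 0]}])

```text
t: 2.75
ee_pos: [474.3, -294.8, 333.1]
orientation: [3.131, 0.012, 0.012]
ft_force: [0.3, 0.0, 0.2]
width: 60.2
```

```bash
cat >> h.py <<'E'
def err(target,yaw):
    "offset (mm, tool axes) and twist (deg, tool axes) to bring the TCP to target, pointing down at yaw (deg)"
    s,M,t=tool(); y=np.radians(yaw)
    T=np.array([[np.cos(y),np.sin(y),0],[np.sin(y),-np.cos(y),0],[0,0,-1]])
    tw=R.from_matrix(M.T@T).as_rotvec(degrees=True)
    print("t",s["t"],"pos",t.round(1),"offset",(M.T@(np.array(target)-t)).round(1),"twist",tw.round(2),"F",np.round(s["ft_force"],1),"w",round(s["width"],1))
E
python3 -c "
from h import *
err([473,-298.3,278],-1.3)"
```

```text
t 2.75 pos [ 474.3 -294.8  333.1] offset [-1.7  2.9 55.1] twist [ 0.62 -0.45  1.73] F [0.3 0.  0.2] w 60.2
```

send_rows(rows=[{"offset": [-0.0017, 0.003, 0.012], "twist": [0.6, -0.45, 1.7]}, {"offset": [0, 0, 0.012], "twist": [0, 0, 0]}, {"offset": [0, 0, 0.011], "twist": [0, 0, 0]}, {"offset": [0, 0, 0.01], "twist": [0, 0, 0]}, {"offset": [0, 0, 0], "twist": [0, 0, 0]}])

```text
t: 3.17
ee_pos: [472.4, -299.5, 285.1]
orientation: [3.14, -0.025, 0.001]
ft_force: [-1.1, 0.9, 0.1]
width: 59.9
```

```bash
python3 - <<'E'
from h import *
err([473,-298.3,278],-1.3)
im,d,p=cloud("side")
cv2.imwrite("pics/s2.png",cv2.resize(im[100:250,240:420],None,fx=4,fy=4,interpolation=cv2.INTER_CUBIC))
E
```

```text
t 3.1667 pos [ 472.4 -299.5  285.1] offset [ 0.6 -1.2  7.1] twist [ 0.06 -0.04  0.39] F [-1.1  0.9  0.1] w 59.9
```

View pics/s2.png

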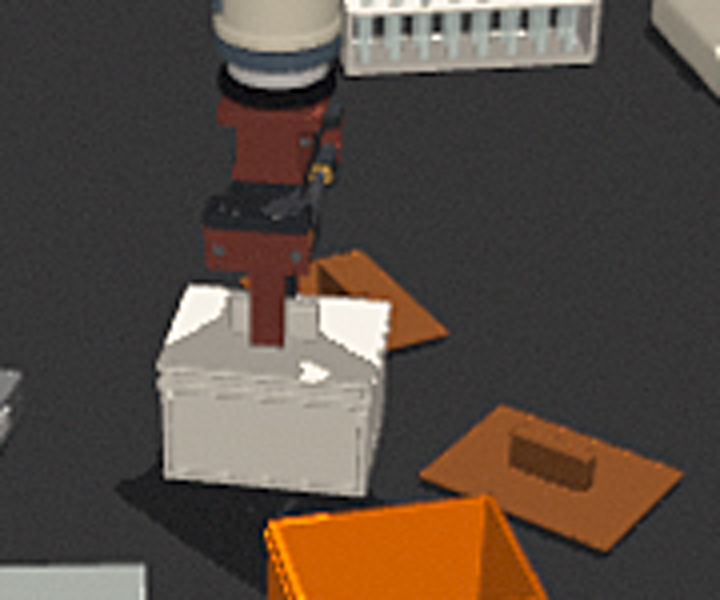

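The picture shows the fingers straddling the white ridge, with the near finger at crop (268,310) centred along it. I go down the last 6.5 mm and close.

send_rows(rows=[{"offset": [0.0006, -0.0012, 0.0035], "twist": [0, 0, 0]}, {"offset": [0, 0, 0.003], "twist": [0, 0, 0]}, {"offset": [0, 0, 0], "twist": [0, 0, 0]}, {"offset": [0, 0, 0], "twist": [0, 0, 0]}, {"offset": [0, 0, 0], "twist": [0, 0, 0]}])

```text
t: 3.63
ee_pos: [472.0, -300.8, 278.5]
orientation: [3.14, -0.031, 0.001]
ft_force: [-0.1, -0.5, -0.1]
width: 60.2
```

send_rows(rows=[{"offset": [0, 0, 0], "twist": [0, 0, 0]}, {"offset": [0, 0, 0], "twist": [0, 0, 0]}, {"offset": [0, 0, 0], "twist": [0, 0, 0]}, {"offset": [0, 0, 0], "twist": [0, 0, 0]}, {"offset": [0, 0, 0], "twist": [0, 0, 0]}], gripper=0)

```text
t: 4.05
ee_pos: [472.5, -300.8, 279.8]
orientation: [3.139, -0.03, 0.004]
ft_force: [0.4, -0.6, 0.6]
width: 30.1
```

send_rows(rows=[{"offset": [0, 0, 0], "twist": [0, 0, 0]}, {"offset": [0, 0, 0], "twist": [0, 0, 0]}, {"offset": [0, 0, -0.004], "twist": [0, 0, 0]}, {"offset": [0, 0, -0.008], "twist": [0, 0, 0]}, {"offset": [0, 0, -0.01], "twist": [0, 0, 0]}])

```text
t: 4.47
ee_pos: [471.7, -300.1, 301.2]
orientation: [3.141, -0.03, -0.001]
ft_force: [0.4, 0.1, -1.0]
width: 13.6
```

send_rows(rows=[{"offset": [0, 0, -0.015], "twist": [0, 0, 0]}, {"offset": [0, 0, -0.02], "twist": [0, 0, 0]}, {"offset": [0, 0, -0.02], "twist": [0, 0, 0]}, {"offset": [0, 0, -0.015], "twist": [0, 0, 0]}, {"offset": [0, 0, -0.005], "twist": [0, 0, 0]}])

```text
t: 4.88
ee_pos: [471.5, -299.9, 383.8]
orientation: [3.141, -0.03, -0.0]
ft_force: [1.0, 0.1, -0.7]
width: 13.8
```

```bash
python3 - <<'E'
from h import *
err([624,-38,380],-1.3)
im,d,p=cloud("side")
cv2.imwrite("pics/s3.png",cv2.resize(im[100:250,240:420],None,fx=4,fy=4,interpolation=cv2.INTER_CUBIC))
s,M,t=tool()
z=p[...,2]; g=t[2]-163
m=(im.astype(int).min(2)>60)&(abs(p[...,0]-t[0])<85)&(abs(p[...,1]-t[1])<70)&(z>g-45)&(z<g-15)
q=p[m]; print("lid pts rel to grasp z",len(q),np.percentile(q[:,2]-g,[5,25,50,75,95]).round(1))
A=np.c_[q[:,:2]-t[:2],np.ones(len(q))]; r=np.abs(q[:,2]-g-np.median(q[:,2]-g))<8
print("plane",np.linalg.lstsq(A[r],q[r][:,2]-g,rcond=None)[0].round(3))
E
```

```text
t 4.8833 pos [ 471.5 -299.9  383.8] offset [ 147.6 -264.7    3.6] twist [0.04 0.01 0.22] F [ 1.   0.1 -0.7] w 13.8
lid pts rel to grasp z 953 [-28.7 -27.4 -26.4 -25.4 -22.3]
plane [-2.0000e-03 -4.0000e-03 -2.6251e+01]
```

View pics/s3.png

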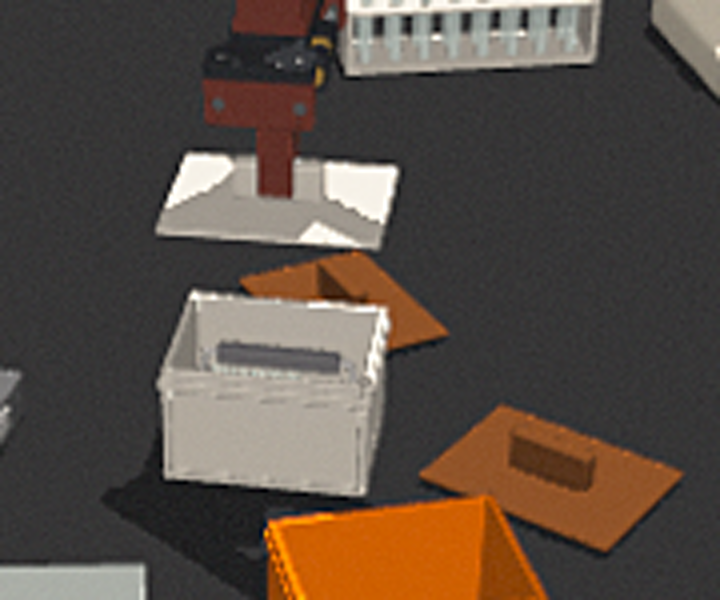

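The picture shows the lid held level, and the dark rack grip bar in the now-open dish at crop (278,358). The lid goes to the mat next.

send_rows(rows=[{"offset": [0.008, -0.014, 0], "twist": [0, 0, 0]}, {"offset": [0.014, -0.025, 0], "twist": [0, 0, 0]}, {"offset": [0.017, -0.031, 0.003], "twist": [0, 0, 0]}, {"offset": [0.017, -0.031, 0.003], "twist": [0, 0, 0]}, {"offset": [0.017, -0.031, 0.003], "twist": [0, 0, 0]}])

```text
t: 5.35
ee_pos: [546.5, -170.5, 375.6]
orientation: [3.137, -0.046, 0.004]
ft_force: [1.1, -0.9, -0.8]
width: 13.6
```

send_rows(rows=[{"offset": [0.017, -0.031, 0.01], "twist": [0, 0, 0]}, {"offset": [0.017, -0.031, 0.015], "twist": [0, 0, 0]}, {"offset": [0.016, -0.028, 0.015], "twist": [0, 0, 0]}, {"offset": [0.012, -0.021, 0.015], "twist": [0, 0, 0]}, {"offset": [0.006, -0.01, 0.008], "twist": [0, 0, 0]}])

```text
t: 5.77
ee_pos: [621.8, -42.1, 309.2]
orientation: [3.137, -0.042, 0.007]
ft_force: [-0.6, -0.4, -0.7]
width: 13.6
```

```bash
python3 -c "
from h import *
err([624,-38,202],-1.3)"
```

```text
t 5.7667 pos [621.8 -42.1 309.2] offset [  1.6  -4.6 107.2] twist [ 0.24 -0.25 -0.24] F [-0.6 -0.4 -0.7] w 13.6
```

send_rows(rows=[{"offset": [0.0016, -0.0046, 0.018], "twist": [0.24, -0.25, 0]}, {"offset": [0, 0, 0.025], "twist": [0, 0, 0]}, {"offset": [0, 0, 0.025], "twist": [0, 0, 0]}, {"offset": [0, 0, 0.014], "twist": [0, 0, 0]}, {"offset": [0, 0, 0.005], "twist": [0, 0, 0]}])

```text
t: 6.18
ee_pos: [624.0, -34.9, 216.5]
orientation: [3.141, -0.034, -0.003]
ft_force: [0.2, -0.4, -1.8]
width: 13.9
```

```bash
python3 -c "
from h import *
err([624,-38,202],-1.3)"
```

```text
t 6.1833 pos [624.  -34.9 216.5] offset [ 0.1  3.1 14.5] twist [0.01 0.12 0.08] F [ 0.2 -0.4 -1.8] w 13.9
```

send_rows(rows=[{"offset": [0, 0.002, 0.003], "twist": [0, 0.1, 0]}, {"offset": [0, 0, 0.003], "twist": [0, 0, 0]}, {"offset": [0, 0, 0.003], "twist": [0, 0, 0]}, {"offset": [0, 0, 0.002], "twist": [0, 0, 0]}, {"offset": [0, 0, 0.0015], "twist": [0, 0, 0]}])

```text
t: 6.6
ee_pos: [623.6, -39.1, 203.7]
orientation: [3.141, -0.036, -0.001]
ft_force: [-0.6, 0.5, -0.9]
width: 13.8
```

send_rows(rows=[{"offset": [0, 0, 0.001], "twist": [0, 0, 0]}, {"offset": [0, 0, 0.001], "twist": [0, 0, 0]}, {"offset": [0, 0, 0], "twist": [0, 0, 0]}, {"offset": [0, 0, 0], "twist": [0, 0, 0]}, {"offset": [0, 0, 0], "twist": [0, 0, 0]}])

```text
t: 7.02
ee_pos: [624.5, -39.3, 203.7]
orientation: [3.141, -0.037, 0.005]
ft_force: [0.9, 0.3, -1.2]
width: 14.2
```

send_rows(rows=[{"offset": [0, 0, 0.0015], "twist": [0, 0, 0]}, {"offset": [0, 0, 0.0015], "twist": [0, 0, 0]}, {"offset": [0, 0, 0.001], "twist": [0, 0, 0]}, {"offset": [0, 0, 0], "twist": [0, 0, 0]}, {"offset": [0, 0, 0], "twist": [0, 0, 0]}])

```text
t: 7.43
ee_pos: [624.9, -39.2, 201.1]
orientation: [3.141, -0.036, 0.007]
ft_force: [0.2, 0.3, -1.4]
width: 13.8
```

send_rows(rows=[{"offset": [0, 0, 0.0015], "twist": [0, 0, 0]}, {"offset": [0, 0, 0.001], "twist": [0, 0, 0]}, {"offset": [0, 0, 0.0], "twist": [0, 0, 0]}, {"offset": [0, 0, 0], "twist": [0, 0, 0]}, {"offset": [0, 0, 0], "twist": [0, 0, 0]}])

```text
t: 7.85
ee_pos: [625.1, -39.2, 201.0]
orientation: [3.14, -0.036, 0.007]
ft_force: [0.4, -0.4, -0.9]
width: 13.6
```

```bash
python3 - <<'E'
from h import *
err([624,-38,199],-1.3)
im,d,p=cloud("side")
s,M,t=tool(); z=p[...,2]
m=(im.astype(int).min(2)>60)&(abs(p[...,0]-t[0])<60)&(abs(p[...,1]-t[1])<50)&(z>5)&(z<22)
q=p[m]; print("plate z",len(q),np.percentile(q[:,2],[5,50,95]).round(1))
E
```

```text
t 7.85 pos [625.1 -39.2 201. ] offset [-1.1 -1.2  2. ] twist [ 0.05 -0.26 -0.01] F [ 0.4 -0.4 -0.9] w 13.6
plate z 925 [ 9.5 12.1 15.2]
```

The plate's top reads 12.1 mm, and 12 is what I expect when it rests on the mat. I release it.

send_rows(rows=[{"offset": [0, 0, 0], "twist": [0, 0, 0]}, {"offset": [0, 0, 0], "twist": [0, 0, 0]}, {"offset": [0, 0, 0], "twist": [0, 0, 0]}, {"offset": [0, 0, 0], "twist": [0, 0, 0]}, {"offset": [0, 0, 0], "twist": [0, 0, 0]}], gripper=0.04)

```text
t: 8.32
ee_pos: [625.2, -39.2, 200.3]
orientation: [3.141, -0.036, 0.006]
ft_force: [-0.8, -0.0, 0.7]
width: 39.7
```

send_rows(rows=[{"offset": [0, 0, -0.005], "twist": [0, 0, 0]}, {"offset": [0, 0, -0.015], "twist": [0, 0, 0]}, {"offset": [0, 0, -0.03], "twist": [0, 0, 0]}, {"offset": [0, 0, -0.035], "twist": [0, 0, 0]}, {"offset": [0, 0, -0.035], "twist": [0, 0, 0]}])

```text
t: 8.73
ee_pos: [621.9, -38.9, 316.4]
orientation: [-3.141, 0.036, 0.02]
ft_force: [0.5, -0.0, -0.3]
width: 39.8
```

```bash
python3 - <<'E'
from h import *
err([473,-300,380],-1.3)
im,d,p=cloud("top"); cv2.imwrite("pics/t4.png",cv2.resize(im[110:290,220:420],None,fx=4,fy=4,interpolation=cv2.INTER_CUBIC))
np.save("top4.npy",p); cv2.imwrite("pics/top4.png",im)
for l in("rack_grip","rack"): print(l,[(round(r["conf"],2),np.round(r["position"],1).tolist()) for r in nets.spot_point("top",l)[:3]])
im,d,p=cloud("side"); z=p[...,2]
m=(im.astype(int).min(2)>60)&(abs(p[...,0]-624)<90)&(abs(p[...,1]+38)<75)&(z>7)&(z<60)
q=p[m]; print("lid",len(q),np.percentile(q[:,2],[5,50,95]).round(1),cv2.minAreaRect(q[:,:2].astype(np.float32)))
E
```

```text
t 8.7333 pos [621.9 -38.9 316.4] offset [-143.7  264.5  -61.8] twist [-0.01  0.74 -0.02] F [ 0.5 -0.  -0.3] w 39.8
rack_grip [(0.73, [367.5, 221.7])]
rack [(0.79, [363.3, 230.1])]
lid 1719 [ 9.1 12.2 35.8] ((633.0753173828125, -36.27464294433594), (139.8409423828125, 159.26744079589844), 89.91394805908203)
```

View pics/t4.png

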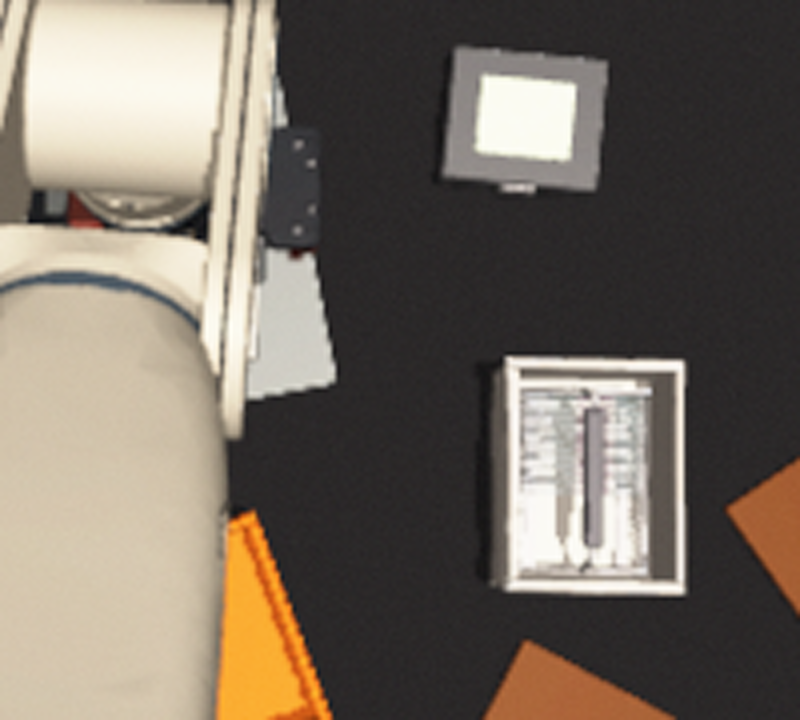

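The dish stands open and the dark grip bar lies along world x, at crop (594,478), full-picture pixel (368,229). The slides (stripes) fill the upper, +x half, so rack x points along world x. Next I measure the grip by depth.

```bash
python3 - <<'E'
from h import *
im=cv2.imread("pics/top4.png"); p=np.load("top4.npy"); z=p[...,2]
b=np.zeros(z.shape,bool); b[205:255,350:385]=1
inside=b&(abs(p[...,0]-473)<50)&(abs(p[...,1]+300)<30)
m=inside&(z>62)&(z<95); q=p[m]
print(len(q),cv2.minAreaRect(q[:,:2].astype(np.float32)),q.mean(0).round(1),np.percentile(q[:,2],[5,50,95]).round(1))
c=q-q.mean(0); e=np.linalg.svd(c[:,:2],full_matrices=0)[2][0]; print("yaw",np.degrees(np.arctan2(e[1],e[0])), "xrange",q[:,0].min(),q[:,0].max())
dk=inside&(im.astype(int).max(2)<150); qq=p[dk]; print("dark",len(qq),np.nanmedian(qq,0).round(1))
rim=(z>80)&(z<100)&(abs(p[...,0]-473)<90)&(abs(p[...,1]+300)<75); q=p[rim]; print("rim",cv2.minAreaRect(q[:,:2].astype(np.float32)))
E
```

```text
194 ((472.9114990234375, -300.4040222167969), (12.82748031616211, 99.91482543945312), 87.15363311767578) [ 473.1 -299.5   78.6] [72.6 79.1 82.6]
yaw 177.3810573421505 xrange 423.08775185136125 522.917842006606
dark 67 [ 481.9 -295.8   78.2]
rim ((472.3974609375, -299.9500732421875), (110.44572448730469, 143.24002075195312), 88.92117309570312)
```

send_rows(rows=[{"offset": [-0.008, 0.014, -0.03], "twist": [0, 0.7, 0]}, {"offset": [-0.014, 0.025, -0.02], "twist": [0, 0, 0]}, {"offset": [-0.017, 0.031, 0], "twist": [0, 0, 0]}, {"offset": [-0.017, 0.031, 0], "twist": [0, 0, 0]}, {"offset": [-0.017, 0.031, 0], "twist": [0, 0, 0]}])

```text
t: 9.35
ee_pos: [545.2, -167.6, 361.4]
orientation: [-3.139, 0.021, 0.009]
ft_force: [0.2, -0.3, -0.4]
width: 39.8
```

send_rows(rows=[{"offset": [-0.017, 0.031, 0], "twist": [0, 0, 0]}, {"offset": [-0.017, 0.031, 0], "twist": [0, 0, 0]}, {"offset": [-0.016, 0.028, 0], "twist": [0, 0, 0]}, {"offset": [-0.012, 0.021, 0], "twist": [0, 0, 0]}, {"offset": [-0.006, 0.01, 0], "twist": [0, 0, 0]}])

```text
t: 9.77
ee_pos: [467.2, -294.3, 353.8]
orientation: [-3.133, 0.023, 0.029]
ft_force: [-0.6, 0.3, 1.0]
width: 40.3
```

```bash
python3 -c "
from h import *
err([483,-300.2,236],-2.6)"
```

```text
t 9.7667 pos [ 467.2 -294.3  353.8] offset [ 18.1   6.7 117.4] twist [-0.45  1.08  1.75] F [-0.6  0.3  1. ] w 40.3
```

send_rows(rows=[{"offset": [0.009, 0.0033, 0.01], "twist": [-0.45, 1.1, 1.7]}, {"offset": [0.009, 0.0033, 0.02], "twist": [0, 0, 0]}, {"offset": [0, 0, 0.018], "twist": [0, 0, 0]}, {"offset": [0, 0, 0.012], "twist": [0, 0, 0]}, {"offset": [0, 0, 0], "twist": [0, 0, 0]}])

```text
t: 10.18
ee_pos: [479.8, -304.5, 284.3]
orientation: [-3.135, 0.084, 0.014]
ft_force: [-0.8, -0.9, -0.4]
width: 40.0
```

```bash
python3 -c "
from h import *
err([483,-300.2,236],-2.6)"
```

```text
t 10.1833 pos [ 479.8 -304.5  284.3] offset [ 3.4 -4.3 48.3] twist [-0.29  0.51 -0.48] F [-0.8 -0.9 -0.4] w 40.0
```

send_rows(rows=[{"offset": [0.0033, -0.004, 0.004], "twist": [-0.3, 0.5, -0.5]}, {"offset": [0, 0, 0.004], "twist": [0, 0, 0]}, {"offset": [0, 0, 0.002], "twist": [0, 0, 0]}, {"offset": [0, 0, 0], "twist": [0, 0, 0]}, {"offset": [0, 0, 0], "twist": [0, 0, 0]}])

```text
t: 10.6
ee_pos: [482.8, -299.3, 271.4]
orientation: [-3.139, 0.068, 0.006]
ft_force: [-0.6, 0.0, -0.0]
width: 39.7
```

```bash
python3 - <<'E'
from h import *
err([483,-300.2,236],-2.6)
im,d,p=cloud("side")
cv2.imwrite("pics/s5.png",cv2.resize(im[130:235,265:365],None,fx=5,fy=5,interpolation=cv2.INTER_CUBIC))
E
```

```text
t 10.6 pos [ 482.8 -299.3  271.4] offset [ 0.4  1.  35.4] twist [-0.13  0.24  0.12] F [-0.6  0.  -0. ] w 39.7
```

View pics/s5.png

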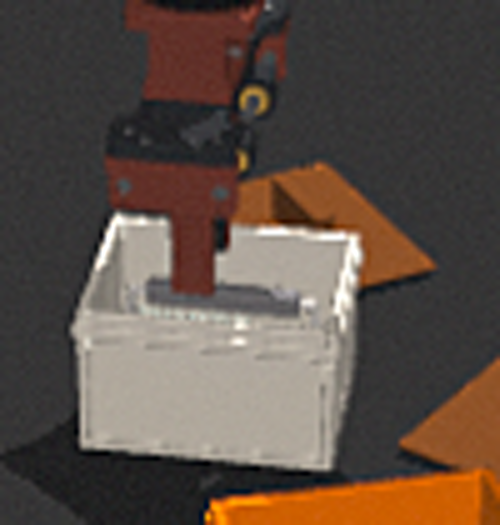

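The near finger (crop (193,290)) is in front of the bar (crop columns 147–270), about 10 mm to +x of its middle, as intended. Now down and close.

send_rows(rows=[{"offset": [0.0004, 0.001, 0.007], "twist": [-0.1, 0.2, 0]}, {"offset": [0, 0, 0.009], "twist": [0, 0, 0]}, {"offset": [0, 0, 0.008], "twist": [0, 0, 0]}, {"offset": [0, 0, 0.006], "twist": [0, 0, 0]}, {"offset": [0, 0, 0.002], "twist": [0, 0, 0]}])

```text
t: 11.07
ee_pos: [483.9, -300.8, 238.6]
orientation: [3.139, -0.068, 0.006]
ft_force: [-0.9, 0.4, -0.1]
width: 39.9
```

```bash
python3 -c "
from h import *
err([483,-300.2,236],-2.6)"
```

```text
t 11.0667 pos [ 483.9 -300.8  238.6] offset [-0.9 -0.6  2.6] twist [ 0.13 -0.22  0.12] F [-0.9  0.4 -0.1] w 39.9
```

send_rows(rows=[{"offset": [-0.0009, -0.0006, 0.0025], "twist": [0.1, -0.2, 0]}, {"offset": [0, 0, 0], "twist": [0, 0, 0]}, {"offset": [0, 0, 0], "twist": [0, 0, 0]}, {"offset": [0, 0, 0], "twist": [0, 0, 0]}, {"offset": [0, 0, 0], "twist": [0, 0, 0]}], gripper=0)

```text
t: 11.48
ee_pos: [482.6, -300.1, 234.3]
orientation: [-3.14, 0.068, 0.003]
ft_force: [0.8, -0.3, -3.0]
width: 11.4
```

send_rows(rows=[{"offset": [0, 0, 0], "twist": [0, 0, 0]}, {"offset": [0, 0, 0], "twist": [0, 0, 0]}, {"offset": [0, 0, 0], "twist": [0, 0, 0]}, {"offset": [0, 0, 0], "twist": [0, 0, 0]}, {"offset": [0, 0, 0], "twist": [0, 0, 0]}])

```text
t: 11.9
ee_pos: [482.3, -299.8, 234.2]
orientation: [-3.139, 0.068, 0.004]
ft_force: [-0.5, 0.1, -2.7]
width: 11.7
```

```bash
python3 -c "
from h import *
err([483,-300.2,236],-2.6)"
```

```text
t 11.9 pos [ 482.3 -299.8  234.2] offset [ 0.8  0.3 -1.8] twist [-0.07  0.16  0.11] F [-0.5  0.1 -2.7] w 11.7
```

send_rows(rows=[{"offset": [0, 0, -0.003], "twist": [0, 0, 0]}, {"offset": [0, 0, -0.004], "twist": [0, 0, 0]}, {"offset": [0, 0, -0.004], "twist": [0, 0, 0]}, {"offset": [0, 0, -0.003], "twist": [0, 0, 0]}, {"offset": [0, 0, 0], "twist": [0, 0, 0]}])

```text
t: 12.32
ee_pos: [482.2, -299.7, 249.5]
orientation: [-3.139, 0.068, 0.005]
ft_force: [0.4, -0.2, -2.6]
width: 11.7
```

```bash
python3 - <<'E'
from h import *
err([482.3,-299.8,236+120],-2.6)
s=tool()[0];print(np.round(s["moment"],3),s["qpos"].round(2))
im,d,p=cloud("side")
z=p[...,2]; t=tool()[2]
b=np.zeros(z.shape,bool); b[150:220,265:365]=1
m=b&(abs(p[...,1]-t[1])<14)&(abs(p[...,0]-t[0]+10)<42)&(abs(p[...,0]-t[0])>14)&(z>80)&(z<110)
q=p[m]; print(len(q), np.polyfit(q[:,0]-t[0],q[:,2]-t[2]+163,1).round(3) if len(q)>9 else q)
E
```

```text
t 12.3167 pos [ 482.2 -299.7  249.5] offset [-2.000e-01 -1.000e-01 -1.065e+02] twist [-0.09  0.19  0.11] F [ 0.4 -0.2 -2.6] w 11.7
[ 0.008  0.026 -0.019] [-0.58  0.56  1.84 -0.    0.74  1.04]
112 [-0.016  3.235]
```

send_rows(rows=[{"offset": [0, 0, -0.005], "twist": [0, 0.15, 0]}, {"offset": [0, 0, -0.009], "twist": [0, 0, 0]}, {"offset": [0, 0, -0.012], "twist": [0, 0, 0]}, {"offset": [0, 0, -0.012], "twist": [0, 0, 0]}, {"offset": [0, 0, -0.012], "twist": [0, 0, 0]}])

```text
t: 12.78
ee_pos: [481.3, -299.2, 301.3]
orientation: [-3.136, 0.068, 0.007]
ft_force: [0.3, -0.0, -3.4]
width: 11.7
```

send_rows(rows=[{"offset": [0, 0, -0.012], "twist": [0, 0, 0]}, {"offset": [0, 0, -0.012], "twist": [0, 0, 0]}, {"offset": [0, 0, -0.012], "twist": [0, 0, 0]}, {"offset": [0, 0, -0.008], "twist": [0, 0, 0]}, {"offset": [0, 0, -0.004], "twist": [0, 0, 0]}])

```text
t: 13.2
ee_pos: [481.6, -299.5, 358.9]
orientation: [-3.14, 0.068, -0.001]
ft_force: [0.9, 0.8, -3.2]
width: 11.7
```

```bash
python3 -c "
from h import *
err([482.3,-299.8,358],-2.6)"
```

```text
t 13.2 pos [ 481.6 -299.5  358.9] offset [0.7 0.3 0.9] twist [-0.06 -0.04  0.11] F [ 0.9  0.8 -3.2] w 11.7
```

send_rows(rows=[{"offset": [0, 0, 0], "twist": [0, 0, 0]}, {"offset": [0, 0, 0], "twist": [0, 0, 0]}, {"offset": [0, 0, 0], "twist": [0, 0, 0]}, {"offset": [0, 0, 0], "twist": [0, 0, 0]}, {"offset": [0, 0, 0], "twist": [0, 0, 0]}])

```text
t: 13.62
ee_pos: [481.2, -299.3, 359.6]
orientation: [-3.14, 0.068, -0.002]
ft_force: [-0.1, 0.8, -2.4]
width: 11.8
```

```bash
python3 - <<'E'
from h import *
err([482.3,-299.8,358],-2.6); print(tool()[0]["qvel"].round(3))
im,d,p=cloud("side")
cv2.imwrite("pics/s6.png",cv2.resize(im[90:300,180:430],None,fx=2.8,fy=2.8,interpolation=cv2.INTER_CUBIC))
z=p[...,2]; t=tool()[2]
m=(abs(p[...,1]-t[1])<14)&(abs(p[...,0]-t[0]+10)<42)&(abs(p[...,0]-t[0])>14)&(z>t[2]-163-8)&(z<t[2]-163+14)
q=p[m]; print("bar",len(q), np.polyfit(q[:,0]-t[0],q[:,2]-t[2]+163,1).round(3))
m=(abs(p[...,1]-t[1])<60)&(abs(p[...,0]-t[0])<80)&(z>105)&(z<180)
print("rack lowest z",np.percentile(z[m],[1,5]).round(1))
m=(abs(p[...,1]-t[1])<75)&(abs(p[...,0]-t[0])<95)&(z>5)&(z<95);print("dish top",np.percentile(z[m],99).round(1),cv2.minAreaRect(p[m&(z>83)][:,:2].astype(np.float32)))
m=(im.astype(int).min(2)>60)&(abs(p[...,0]-624)<85)&(abs(p[...,1]+38)<70)&(z>8)&(z<40);q=p[m];r=z[m]>28
print("lid plate z",np.median(q[:,2]).round(1),"ridge centre",np.median(q[r],0).round(1))
E
```

```text
t 13.6167 pos [ 481.2 -299.3  359.6] offset [1.1 0.5 1.6] twist [-0.04 -0.07  0.11] F [-0.1  0.8 -2.4] w 11.8
[-0.001  0.01   0.007  0.001 -0.003  0.   ]
bar 127 [1.000e-03 2.919e+00]
rack lowest z [131.  132.7]
dish top 88.7 ((473.316650390625, -298.5955810546875), (114.79936218261719, 140.23062133789062), 89.10462951660156)
lid plate z 12.2 ridge centre [627.4 -34.3  35.7]
```

View pics/s6.png

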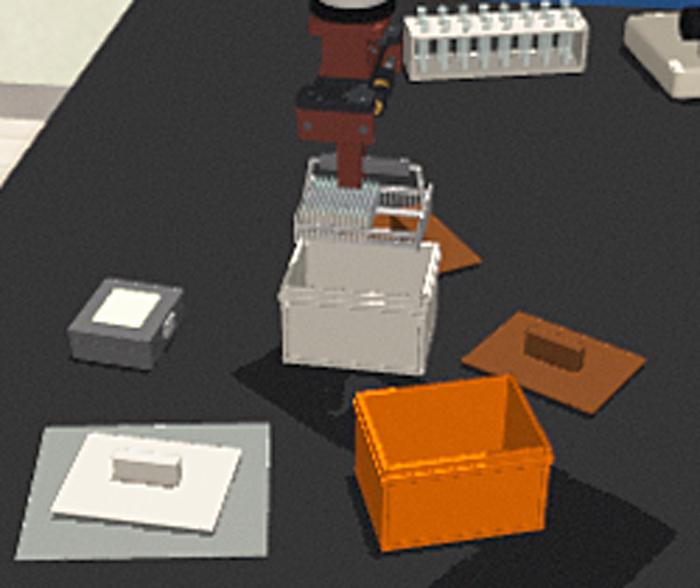

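The rack hangs level above the dish (crop (365,205)), with its underside at about 131 mm, about 43 mm above the rim. The lid lies flat on the mat at (148,480), and the dish has not moved. Now I hold.

send_rows(rows=[{"offset": [0, 0, 0], "twist": [0, 0, 0]}, {"offset": [0, 0, 0], "twist": [0, 0, 0]}, {"offset": [0, 0, 0], "twist": [0, 0, 0]}, {"offset": [0, 0, 0], "twist": [0, 0, 0]}, {"offset": [0, 0, 0], "twist": [0, 0, 0]}])

```text
t: 14.08
ee_pos: [481.0, -299.1, 357.8]
orientation: [-3.138, 0.068, 0.003]
ft_force: [-0.2, -0.3, -2.4]
width: 11.8
```

send_rows(rows=[{"offset": [0, 0, 0], "twist": [0, 0, 0]}, {"offset": [0, 0, 0], "twist": [0, 0, 0]}, {"offset": [0, 0, 0], "twist": [0, 0, 0]}, {"offset": [0, 0, 0], "twist": [0, 0, 0]}, {"offset": [0, 0, 0], "twist": [0, 0, 0]}])

```text
t: 14.5
ee_pos: [481.0, -299.1, 357.9]
orientation: [-3.138, 0.068, 0.002]
ft_force: [-0.2, 0.5, -2.2]
width: 11.9
```

send_rows(rows=[{"offset": [0, 0, 0], "twist": [0, 0, 0]}, {"offset": [0, 0, 0], "twist": [0, 0, 0]}, {"offset": [0, 0, 0], "twist": [0, 0, 0]}, {"offset": [0, 0, 0], "twist": [0, 0, 0]}, {"offset": [0, 0, 0], "twist": [0, 0, 0]}])

```text
t: 14.92
ee_pos: [481.0, -299.1, 358.0]
orientation: [-3.139, 0.068, 0.002]
ft_force: [0.5, 0.2, -3.0]
width: 11.6
```

send_rows(rows=[{"offset": [0, 0, 0], "twist": [0, 0, 0]}, {"offset": [0, 0, 0], "twist": [0, 0, 0]}, {"offset": [0, 0, 0], "twist": [0, 0, 0]}, {"offset": [0, 0, 0], "twist": [0, 0, 0]}, {"offset": [0, 0, 0], "twist": [0, 0, 0]}])

```text
t: 15.33
ee_pos: [481.0, -299.1, 358.0]
orientation: [-3.139, 0.068, 0.002]
ft_force: [0.3, -0.6, -3.0]
width: 11.5
```

send_rows(rows=[{"offset": [0, 0, 0], "twist": [0, 0, 0]}, {"offset": [0, 0, 0], "twist": [0, 0, 0]}, {"offset": [0, 0, 0], "twist": [0, 0, 0]}, {"offset": [0, 0, 0], "twist": [0, 0, 0]}, {"offset": [0, 0, 0], "twist": [0, 0, 0]}])

```text
t: 15.75
ee_pos: [481.0, -299.1, 358.0]
orientation: [-3.138, 0.068, 0.002]
ft_force: [-0.3, 0.0, -3.8]
width: 11.6
```

send_rows(rows=[{"offset": [0, 0, 0], "twist": [0, 0, 0]}, {"offset": [0, 0, 0], "twist": [0, 0, 0]}, {"offset": [0, 0, 0], "twist": [0, 0, 0]}, {"offset": [0, 0, 0], "twist": [0, 0, 0]}, {"offset": [0, 0, 0], "twist": [0, 0, 0]}])

```text
t: 16.17
ee_pos: [481.0, -299.1, 358.0]
orientation: [-3.139, 0.068, 0.002]
ft_force: [-0.6, 0.4, -2.9]
width: 11.4
```

send_rows(rows=[{"offset": [0, 0, 0], "twist": [0, 0, 0]}, {"offset": [0, 0, 0], "twist": [0, 0, 0]}, {"offset": [0, 0, 0], "twist": [0, 0, 0]}, {"offset": [0, 0, 0], "twist": [0, 0, 0]}, {"offset": [0, 0, 0], "twist": [0, 0, 0]}])

```text
t: 16.58
ee_pos: [481.0, -299.1, 357.9]
orientation: [-3.139, 0.068, 0.002]
ft_force: [-0.2, 0.6, -2.9]
width: 12.3
```

send_rows(rows=[{"offset": [0, 0, 0], "twist": [0, 0, 0]}, {"offset": [0, 0, 0], "twist": [0, 0, 0]}, {"offset": [0, 0, 0], "twist": [0, 0, 0]}, {"offset": [0, 0, 0], "twist": [0, 0, 0]}, {"offset": [0, 0, 0], "twist": [0, 0, 0]}])

```text
t: 17.0
ee_pos: [481.0, -299.1, 358.0]
orientation: [-3.138, 0.068, 0.002]
ft_force: [-0.4, 0.7, -2.2]
width: 11.8
```

send_rows(rows=[{"offset": [0, 0, 0], "twist": [0, 0, 0]}, {"offset": [0, 0, 0], "twist": [0, 0, 0]}, {"offset": [0, 0, 0], "twist": [0, 0, 0]}, {"offset": [0, 0, 0], "twist": [0, 0, 0]}, {"offset": [0, 0, 0], "twist": [0, 0, 0]}])

```text
t: 17.42
ee_pos: [481.0, -299.1, 357.9]
orientation: [-3.138, 0.068, 0.002]
ft_force: [-0.5, -0.3, -3.7]
width: 11.7
```

send_rows(rows=[{"offset": [0, 0, 0], "twist": [0, 0, 0]}, {"offset": [0, 0, 0], "twist": [0, 0, 0]}, {"offset": [0, 0, 0], "twist": [0, 0, 0]}, {"offset": [0, 0, 0], "twist": [0, 0, 0]}, {"offset": [0, 0, 0], "twist": [0, 0, 0]}])

```text
t: 17.83
ee_pos: [481.0, -299.1, 357.9]
orientation: [-3.139, 0.068, 0.002]
ft_force: [0.8, 0.5, -2.3]
width: 11.9
```

```bash
python3 - <<'E'
from h import *
err([482.3,-299.8,358],-2.6); print(tool()[0]["qvel"].round(3))
im,d,p=cloud("side"); z=p[...,2]; t=tool()[2]
m=(abs(p[...,1]-t[1])<14)&(abs(p[...,0]-t[0]+10)<42)&(abs(p[...,0]-t[0])>14)&(z>t[2]-163-8)&(z<t[2]-163+14)
q=p[m]; print("bar",len(q), np.polyfit(q[:,0]-t[0],q[:,2]-t[2]+163,1).round(3))
m=(abs(p[...,1]-t[1])<60)&(abs(p[...,0]-t[0])<80)&(z>105)&(z<180); print("rack lowest",np.percentile(z[m],1).round(1))
E
```

```text
t 17.8333 pos [ 481.  -299.1  357.9] offset [ 1.3  0.6 -0.1] twist [-0.13  0.08  0.11] F [ 0.8  0.5 -2.3] w 11.9
[ 0.001 -0.001 -0.001  0.     0.    -0.   ]
bar 123 [0.009 2.981]
rack lowest 128.6
```

```bash
python3 -c "
from workcell import ctrl
print(ctrl.close_job())"
```

```text
the job is handed in; nothing more can be done
None
```

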